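Lay two breakfast boards on the kitchen island

ROBOT

A 7-joint arm with a two-finger parallel gripper is mounted at the origin on the work surface. World frame = base frame: x ahead of the robot, y to its left, z up, the work surface at z = 0. Lengths are in m, angles in rad, forces in N, time in s.
With the tool pointing down it reaches from about 0.4 to 0.85 m from the base axis. Payload 6.9 kg.
Tool frame: the origin (TCP) lies midway between the tips of the shut fingers; the grasp point (between the pads) lies behind it (ctrl.pinch_z is the z of the grasp point in the tool frame, in m); z points along the fingers, y is the line along which they close (so a half turn about z gives the same grasp; the last joint's range is limited). The gripper opens to 85 mm and grips with 20 to 120 N. Pads are 22 mm wide; open, the fingers measure 114 mm over their backs; the gripper's body (76 mm by 85 mm) begins 54 mm behind the grasp point. The pads swing forward as they close: fully open they stand 13 mm farther back than shut.
Start: joints at [-1.161, 0.507, -0.238, 1.5, 0.126, 1.149, -0.155], TCP at [0.188, 0.596, 0.231] pointing down, gripper open.
Joint ranges: [-3.08, 3.08], [-0.24, 2.05], [-1.43, 1.35], [0, 2.5], [-1.52, 4.66], [0.17, 1.96], [-2.89, 2.89]. Speed limits (rad/s): [2.39, 2.39, 3.14, 3.14, 3.14, 3.14, 3.14].

INTERFACE

Orientations are given as a unit quaternion [w, x, y, z].
In Python, from station import ctrl, get_state, vision, ticket, models gives the robot as it stands. Calls block until the motion is done:
- ctrl.movep(position, orientation): joint-space move of the TCP to a pose.
- ctrl.movel(position, frame=None, max_speed=0.15): straight line of the TCP; frame=None keeps the orientation; max_speed is the mean speed in m/s.
- ctrl.set_joints(angles): joint-space move.
- ctrl.ungrasp() and ctrl.close_gripper(force=None): open the fingers fully, or close them until they stop; force is the grip in N (None keeps the last).
- ctrl.pause(seconds).
- ctrl.ik(position, orientation): joint angles nearest the present ones, or None.
- get_state(): the state.
- vision.grab_frame(name): name is "scene" or "top" or "wrist"; returns (picture, depth): 400x640x3 uint8, blue, green, red; 400x640 float32, m along the optical axis (not along the pixel's ray), 0 where there is no reading.
- vision.camera_info(name): a dict with "mtx" (3x3 intrinsics, pixels), "R" (3x3) and "t" (3): a world point X has camera coordinates R X + t; the wrist camera has in their place "hand_eye" (4x4, takes a point from camera to tool coordinates, whose origin is the TCP and whose axes are the flange's). Camera axes: x right, y down, z forward; pixel columns grow to the right and rows downward; lengths in m; the calibration is good to about 2 mm. A picture is of the moment at which its call begins: read the wrist's pose just before it. camera_info takes no time and is no camera call.
A pose or a line that the arm cannot do raises ctrl.Unreachable and nothing moves.
- ticket.close_job(): hands the job in; it is judged then, once.
Trained networks look in the newest picture that a camera, given by its name, has taken for a name from the list of things; names that differ only in an ending like _2 or _b are one class to them, and where a whole thing is asked for, a point or a joint stands for the part that bears it (a point fixed in the world has none). Each returns a list of dicts, best first, with "p" (0 to 1); they miss things now and then, are a little off and sometimes report something else, mostly with a low value. They report only what shows in the picture. A call takes as long as a camera call. They do not tell look-alikes from the thing itself.
- models.recognise(camera, target): "point" ([column, row] in pixels, amid what is visible of it).
- models.masks_of(camera, target): "mask" (400x640 bool, what is visible of it) and "point" ([column, row] in pixels, amid what is visible of it).
The state is a dict: "time": time; "qpos": joint angles; "qd": joint speeds; "tau": joint torques, N m; "tcp_pos": TCP position; "eef_rot": TCP orientation; "contact_force": force on the tool from outside, world axes, zero at the start; "wrist_torque": the same for the moment, N m; "width": finger opening in m; "gripper_force": force on a finger pad.
Only numpy, scipy, OpenCV 4.12 (cv2) and the standard library are available. Lean on these libraries where they do the work, as an engineer would, in place of code of your own. Each camera call takes 0.05 s, during which the arm holds its last target. There are 200 camera calls.

TASK

Lay the two breakfast boards. The long board, with three wells, is the coffee set: the sugar pot in the well next to the handle, the cup in the middle well, the milk bottle in the well farthest from the handle; the short board, with two wells, is the egg set: the egg cup in the well next to the handle, the salt shaker in the other. Everything stands upright and flat in its well, and the pepper mill, jam jar and candle glass stay standing where they are.

Things in the scene. Friction and masses are not known exactly. Their poses are not given: they have to be found in the camera images.
- long_board: Coffee board: wooden paddle board, rectangle 266 x 94, 18 thick (mm), three wells in a row. Fixed. Origin: centre of the rectangle's underside; z up, handle (34 wide, 75 long, in line with the row) at the -x end. Wells round, 72 across, 6 deep, floor 12 above the table. Well centres at x = -84 (next to the handle), 0 and +84 mm, y = 0.
- short_board: Egg board: wooden paddle board, rectangle 182 x 94, 18 thick (mm), two wells in a row. Fixed. Origin: centre of the rectangle's underside; z up, handle (34 wide, 75 long, in line with the row) at the -x end. Wells round, 72 across, 6 deep, floor 12 above the table. Well centres at x = -42 (next to the handle) and +42 mm, y = 0.
- sugar_pot: White ceramic canister, round, 54 across and 56 high, topped by a flat pale wooden lid (56 across, up to 64) with a ball knob; 79 high in all. The lid does not come off. 0.25 kg. Loose; upright at the start. Origin: centre of the underside, z up.
- cup: White ceramic tumbler without handle, open and empty, 70 high; foot 48 across, widening to 58 at 20 high and 60 at the rim; wall 4. 0.15 kg. Loose; upright at the start. Origin: centre of the underside, z up.
- milk_bottle: White ceramic milk bottle, round, straight body 52 across up to 54 high, then a shoulder to a neck 34 across and a cork; 85 high in all; foot 49 across. 0.22 kg. Loose; upright at the start. Origin: centre of the underside, z up.
- egg_cup: White ceramic footed egg cup with a brown egg in it (one piece, the egg is fast): foot 46 across, narrow stem at 12 to 19, bowl 46 to 49 across between 32 and 55 high, egg top at 78. 0.13 kg. Loose; upright at the start. Origin: centre of the underside, z up.
- salt_shaker: Steel shaker, round, slightly tapered: 46 across at the foot, 42 at 55 high, domed and pierced top 79 high. 0.13 kg. Loose; upright at the start. Origin: centre of the underside, z up.
- pepper_mill: Turned dark wooden pepper mill with two waists, at most 48 across, 84 high. Not called for: leave it standing. Loose; upright at the start. Origin: centre of the underside, z up.
- jam_jar: Amber glass jam jar with a flat steel lid, 56 across, 65 high. Not called for: leave it standing. Loose; upright at the start. Origin: centre of the underside, z up.
- candle_glass: Blue open glass with a white candle inside, 60 across, 72 high. Not called for: leave it standing. Loose; upright at the start. Origin: centre of the underside, z up.
Things that resemble listed ones, but are neither listed nor needed, are in the scene too. What is shaped like the sugar_pot but pink is not meant. Leave any red look-alike of the milk_bottle alone.

How it is judged:
At the end, for the whole second after the job is handed in: Each of the five stands in its own well: within 15 mm of its centre along and across the board, underside within about 4 mm of the well floor, upright within 0.08 rad, released, at rest. Pepper mill, jam jar and candle glass never shifted over 25 mm nor tipped (x of sugar_pot in the frame of long_board between -0.099 and -0.069 m and y of sugar_pot in the frame of long_board between -0.015 and 0.015 m and z of sugar_pot in the frame of long_board between 0.008 and 0.0155 m and angle between each of sugar_pot, cup, milk_bottle, egg_cup, salt_shaker's own z axis and vertical below 0.08 rad and linear speed of each of sugar_pot, cup, milk_bottle, egg_cup, salt_shaker below 0.02 m/s and angular speed of each of sugar_pot, cup, milk_bottle, egg_cup, salt_shaker below 0.3 rad/s and x of cup in the frame of long_board between -0.015 and 0.015 m and y of cup in the frame of long_board between -0.015 and 0.015 m and z of cup in the frame of long_board between 0.008 and 0.0155 m and x of milk_bottle in the frame of long_board between 0.069 and 0.099 m and y of milk_bottle in the frame of long_board between -0.015 and 0.015 m and z of milk_bottle in the frame of long_board between 0.008 and 0.0155 m and x of egg_cup in the frame of short_board between -0.057 and -0.027 m and y of egg_cup in the frame of short_board between -0.015 and 0.015 m and z of egg_cup in the frame of short_board between 0.008 and 0.0155 m and x of salt_shaker in the frame of short_board between 0.027 and 0.057 m and y of salt_shaker in the frame of short_board between -0.015 and 0.015 m and z of salt_shaker in the frame of short_board between 0.008 and 0.0155 m); the robot touches nothing.
It fails at once if the pepper mill, which is not called for, is shifted by more than 25 mm or tipped (distance of pepper_mill from where it was at the start of the episode above 0.025 m or angle between pepper_mill's own z axis and vertical above 0.3 rad).
It fails at once if the jam jar, which is not called for, is shifted by more than 25 mm or tipped (distance of jam_jar from where it was at the start of the episode above 0.025 m or angle between jam_jar's own z axis and vertical above 0.3 rad).
It fails at once if the candle glass, which is not called for, is shifted by more than 25 mm or tipped (distance of candle_glass from where it was at the start of the episode above 0.025 m or angle between candle_glass's own z axis and vertical above 0.3 rad).
It also fails if it takes over 144 s, if anything falls off the work surface, if the arm or the gripper's body presses on something with over 40 N, if the wrist force passes 120 N, or if a joint passes its speed limit or range.

## Working session

There is one attempt and no reset: what is moved stays moved. The work goes in short steps, each a Python script; the robot and the scene stay as the last script left them, time stands still between calls to the robot, and variables do not carry over. Pictures are saved under pics/ and viewed, at most 14 in all, crops included, and the job is handed in when it is done.

```bash
ls; mkdir -p pics; python3 - <<'E'
from station import ctrl,get_state,vision
import cv2
for n in("scene","top"):
    im,d=vision.grab_frame(n); cv2.imwrite(f"pics/{n}0.png",im)
    c=vision.camera_info(n); print(n,c["mtx"],c["R"],c["t"])
print(vision.camera_info("wrist"),ctrl.pinch_z,get_state())
E
```

```text
pics
scene [[447.40543488   0.         314.48722418]
 [  0.         447.40543488 201.30398337]
 [  0.           0.           1.        ]] [[ 0.79162865  0.61099206  0.00357654]
 [ 0.471107   -0.60663891 -0.64034945]
 [-0.38907876  0.50860391 -0.76807538]] [-0.41970219 -0.20740429  1.40746262]
top [[404.88723478   0.         314.20424491]
 [  0.         404.88723478 205.17342069]
 [  0.           0.           1.        ]] [[-0.00126016 -0.99993771 -0.01109022]
 [-0.98688831  0.00303353 -0.16137615]
 [ 0.16139974  0.01074145 -0.98683066]] [0.00434341 0.51659605 0.94707694]
{'mtx': array([[278.25912738,   0.        , 315.83348661],
       [  0.        , 278.25912738, 201.96812701],
       [  0.        ,   0.        ,   1.        ]]), 'hand_eye': array([[ 1.89694593e-04, -9.64150701e-01, -2.65355213e-01,
         6.73215681e-02],
       [ 9.99999807e-01,  2.60605517e-05,  6.20180984e-04,
        -5.57585263e-05],
       [-5.91032628e-04, -2.65355280e-01,  9.64150521e-01,
        -1.42291313e-01],
       [ 0.00000000e+00,  0.00000000e+00,  0.00000000e+00,
         1.00000000e+00]])} -0.0187 {'time': 0.1, 'qpos': array([-1.16048133,  0.50826475, -0.23750774,  1.5010088 ,  0.12569604,
        1.14891871, -0.15479766]), 'qd': array([ 0.00121821, -0.00193204, -0.00072655, -0.00235832,  0.00024658,
       -0.0001064 , -0.00102113]), 'tau': array([-4.28474988e-03, -6.21830750e+01, -2.19442092e+00, -2.50207579e+01,
        1.25761743e-02,  7.79312686e-03,  1.88779654e-05]), 'tcp_pos': array([0.18752123, 0.59573883, 0.23051727]), 'eef_rot': array([-1.04492864e-04,  1.51823587e-01,  9.88407278e-01, -7.99849515e-04]), 'contact_force': array([ 0.61383706,  0.94660168, -0.16217831]), 'wrist_torque': array([ 0.05195887, -0.00323636,  0.00335523]), 'gripper_force': 0.0, 'width': 0.08580572572437659}
```

View pics/top0.png

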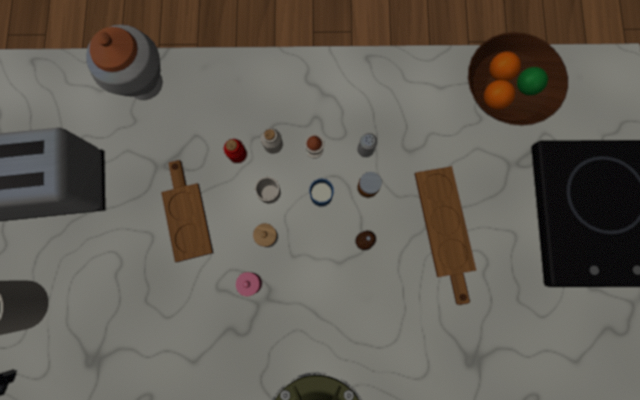

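View pics/scene0.png

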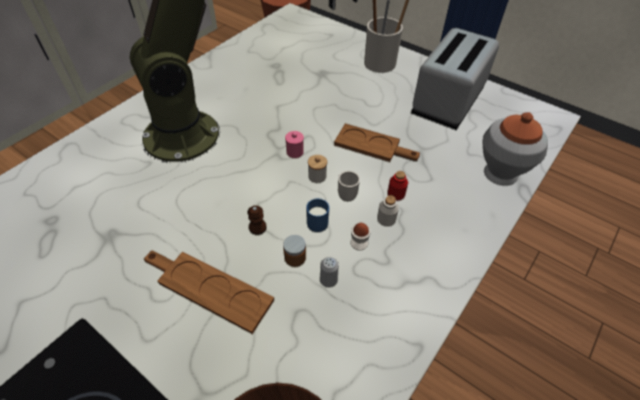

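```bash
cat > loc.py <<'E'
import numpy as np,cv2
from scipy.optimize import minimize
from station import vision,models
P=dict(sugar_pot=[(27,0),(27,56),(28,56),(28,64),(8,64),(8,79)],cup=[(24,0),(29,20),(30,70)],
 milk_bottle=[(24.5,0),(26,4),(26,54),(17,66),(17,72),(10,72),(10,85)],egg_cup=[(23,0),(23,4),(8,12),(8,19),(23,32),(24.5,55),(18,68),(4,78)],
 salt_shaker=[(23,0),(21,55),(18,70),(6,79)],pepper_mill=[(24,0),(24,60),(15,75),(5,84)],jam_jar=[(28,0),(28,65)],candle_glass=[(30,0),(30,72)])
C={n:vision.camera_info(n) for n in("top","scene")}
A=np.linspace(0,2*np.pi,40,endpoint=False)
def parts(n):
    if n in P:
        r=[np.array([[r*np.cos(a),r*np.sin(a),z] for a in A])/1e3 for r,z in P[n]]
        return [np.vstack(r[i:i+2]) for i in range(len(r)-1)]
    L=266 if n[0]=='l' else 182
    box=lambda a,b,w:np.array([[x,y,z] for x in(a,b) for y in(-w,w) for z in(0,18)])/1e3
    return [box(-L/2,L/2,47),box(-L/2-75,-L/2,17)]
def proj(c,X):
    Y=X@C[c]["R"].T+C[c]["t"]; u=Y@C[c]["mtx"].T; return u[:,:2]/u[:,2:]
def sil(c,n,q,S=4):
    m=np.zeros((400*S,640*S),np.uint8); k,s=np.cos(q[2]),np.sin(q[2])
    for p in parts(n):
        X=p@np.array([[k,s,0],[-s,k,0],[0,0,1]])+[q[0],q[1],0]
        cv2.fillConvexPoly(m,cv2.convexHull(np.round((proj(c,X)+.5)*S).astype(np.int32)),1)
    return m
def ray(c,px,z):
    d=C[c]["R"].T@np.linalg.solve(C[c]["mtx"],[px[0],px[1],1.]);o=-C[c]["R"].T@C[c]["t"]
    return (o+d*(z-o[2])/d[2])[:2]
def fit(n,masks,q0):
    M={c:cv2.resize(m.astype(np.uint8),None,fx=4,fy=4,interpolation=cv2.INTER_NEAREST) for c,m in masks.items()}
    b=n.endswith("board")
    def f(q):
        q=[q[0],q[1],q[2] if b else 0]; e=0
        for c in M:
            s=sil(c,n,q); e+=1-(s&M[c]).sum()/(s|M[c]).sum()
        return e/len(M)
    q0=np.array(q0,float)[:3 if b else 2]
    D=np.diag([.012,.012,.1])[:len(q0),:len(q0)]
    r=minimize(f,q0,method="Nelder-Mead",options=dict(initial_simplex=np.vstack([q0,q0+D]),xatol=2e-4,fatol=1e-4,maxfev=150))
    return np.round(r.x,4),round(r.fun,3)
E
cat > m.py <<'E'
from loc import *
import pickle
for c in C: vision.grab_frame(c)
near=dict(top=dict(sugar_pot=(265,235),cup=(268,188),milk_bottle=(272,140),egg_cup=(314,146),salt_shaker=(367,145),pepper_mill=(366,240),jam_jar=(369,184),candle_glass=(321,192),long_board=(446,222),short_board=(187,215)),
 scene=dict(sugar_pot=(317,168),cup=(348,186),milk_bottle=(388,211),egg_cup=(360,237),salt_shaker=(329,271),pepper_mill=(257,220),jam_jar=(294,250),candle_glass=(317,215),long_board=(215,290),short_board=(370,143)))
out={}
for n in near["top"]:
    ms={}
    for c in C:
        r=[x for x in models.masks_of(c,n) if np.hypot(*(np.array(x["point"])-near[c][n]))<14]
        if r: ms[c]=r[0]["mask"]; 
    q=[*ray("top",near["top"][n],.03),{"l":np.pi*.95,"s":-2.9}.get(n[0],0)]
    if n=="long_board": q[2]=.15
    if n=="short_board": q[2]=np.pi+.2
    out[n]=fit(n,ms,q)[0]
    print(n,fit(n,ms,q),[(c,*fit(n,{c:ms[c]},q)) for c in ms],flush=True)
pickle.dump(out,open("poses.pkl","wb"))
E
python3 m.py
```

```text
sugar_pot (array([0.4435, 0.1212]), np.float64(0.07)) [('top', array([0.4433, 0.121 ]), np.float64(0.052)), ('scene', array([0.4438, 0.1226]), np.float64(0.076))]
cup (array([0.5543, 0.1167]), np.float64(0.065)) [('top', array([0.5527, 0.1162]), np.float64(0.073)), ('scene', array([0.5546, 0.1169]), np.float64(0.048))]
milk_bottle (array([0.6843, 0.1114]), np.float64(0.076)) [('top', array([0.6829, 0.1109]), np.float64(0.045)), ('scene', array([0.6854, 0.1112]), np.float64(0.082))]
egg_cup (array([0.6699, 0.0044]), np.float64(0.113)) [('top', array([0.6695, 0.0043]), np.float64(0.061)), ('scene', array([0.6707, 0.0035]), np.float64(0.16))]
salt_shaker (array([ 0.6719, -0.1297]), np.float64(0.066)) [('top', array([ 0.6725, -0.1304]), np.float64(0.059)), ('scene', array([ 0.6713, -0.1292]), np.float64(0.064))]
pepper_mill (array([ 0.4319, -0.12  ]), np.float64(0.152)) [('top', array([ 0.4315, -0.1214]), np.float64(0.169)), ('scene', array([ 0.4329, -0.1199]), np.float64(0.133))]
jam_jar (array([ 0.568 , -0.1312]), np.float64(0.136)) [('top', array([ 0.568 , -0.1312]), np.float64(0.136))]
candle_glass (array([ 0.5492, -0.0142]), np.float64(0.097)) [('top', array([ 0.5492, -0.0142]), np.float64(0.097))]
long_board (array([ 0.4827, -0.3204,  0.1691]), np.float64(0.036)) [('top', array([ 0.4826, -0.3214,  0.1702]), np.float64(0.031)), ('scene', array([ 0.4829, -0.32  ,  0.1667]), np.float64(0.037))]
short_board (array([0.4807, 0.3246, 3.3808]), np.float64(0.069)) [('top', array([0.4797, 0.3249, 3.3823]), np.float64(0.071)), ('scene', array([0.481 , 0.3243, 3.3921]), np.float64(0.064))]
```

```bash
cat > act.py <<'E'
import numpy as np,pickle
from scipy.spatial.transform import Rotation as Ro
from station import ctrl,get_state
Q=pickle.load(open("poses.pkl","rb")); H=0.19
W=dict(sugar_pot=("long_board",-.084,.034),cup=("long_board",0,.036),milk_bottle=("long_board",.084,.040),
       egg_cup=("short_board",-.042,.038),salt_shaker=("short_board",.042,.036))
def quat(phi):
    y=np.array([np.cos(phi),np.sin(phi),0]);z=np.array([0,0,-1.])
    r=Ro.from_matrix(np.c_[np.cross(y,z),y,z]).as_quat(); return r[[3,0,1,2]]
def goto(p,phi):  # hover, choosing the half turn nearest the present joints
    q=get_state()["qpos"]; c=[]
    for k in(0,np.pi):
        a=ctrl.ik(p,quat(phi+k))
        if a is not None: c.append((np.abs(a-q).max(),phi+k))
    ctrl.movep(p,quat(min(c)[1]))
def st(s):
    g=get_state(); print(s,"t",round(g["time"],1),"w",round(g["width"],4),"F",np.round(g["contact_force"],1),np.round(g["tcp_pos"],3),flush=True)
def pick(n,phi,force=40):
    x,y=Q[n][:2]; z=W[n][2]+ctrl.pinch_z
    goto([x,y,H],phi); ctrl.movel([x,y,z]); ctrl.close_gripper(force); st(n+" closed")
    ctrl.movel([x,y,H]); st("lifted")
def place(n):
    b,d,z=W[n]; bx,by,yaw=Q[b]; x,y=bx+d*np.cos(yaw),by+d*np.sin(yaw); z+=ctrl.pinch_z+.0125
    goto([x,y,H],yaw+np.pi/2); ctrl.movel([x,y,z+.02]); ctrl.movel([x,y,z],max_speed=.04); st("down")
    ctrl.ungrasp(); ctrl.movel([x,y,H]); st("done")
E
python3 - <<'E'
from act import *
p=get_state()["tcp_pos"]; ctrl.movel([p[0],p[1],.3])
pick("sugar_pot",np.pi/2); place("sugar_pot")
E
```

```text
sugar_pot closed t 5.5 w 0.0528 F [0.5 1.1 6.9] [0.444 0.121 0.016]
lifted t 6.8 w 0.0523 F [-1.  -0.4 -2.1] [0.443 0.121 0.189]
down t 10.2 w 0.0525 F [-1.2  2.9  3. ] [ 0.4   -0.334  0.028]
done t 11.9 w 0.0855 F [-0.3  0.6  0.6] [ 0.4   -0.334  0.189]
```

```bash
python3 - <<'E'
from act import *
import cv2
from station import vision
pick("cup",np.pi/2); place("cup")
pick("milk_bottle",0.1); place("milk_bottle")
for n in("scene","top"):
    im,_=vision.grab_frame(n); cv2.imwrite(f"pics/{n}1.png",im)
E
```

```text
cup closed t 15.3 w 0.0593 F [-1.3  0.2  6.7] [0.555 0.117 0.018]
lifted t 16.6 w 0.0592 F [-0.2  0.5 -1.9] [0.554 0.117 0.189]
down t 20.0 w 0.0593 F [-1.9  3.3  6.4] [ 0.483 -0.32   0.03 ]
done t 21.6 w 0.0852 F [-0.7 -0.8 -0.4] [ 0.482 -0.32   0.189]
milk_bottle closed t 25.0 w 0.0507 F [-0.3  0.6  7.1] [0.685 0.112 0.022]
lifted t 26.3 w 0.0504 F [ 0.   0.2 -2.8] [0.684 0.111 0.189]
down t 29.6 w 0.0508 F [-2.3  2.1  5.5] [ 0.565 -0.306  0.034]
done t 31.2 w 0.0856 F [ 0.1 -0.7 -0.2] [ 0.565 -0.306  0.189]
```

View pics/scene1.png

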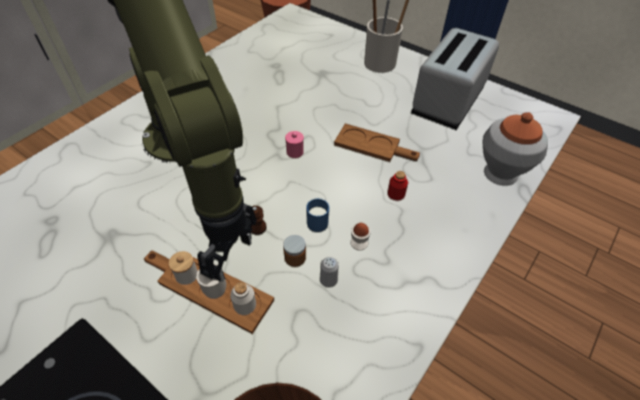

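Sugar pot (181,265), cup (210,280) and milk bottle (243,295) stand upright in their wells. The bystanders have not moved. Next is the egg board.

```bash
python3 - <<'E'
from act import *
import cv2
from station import vision
pick("egg_cup",np.pi/2); place("egg_cup")
pick("salt_shaker",np.pi/2); place("salt_shaker")
p=get_state()["tcp_pos"]; ctrl.movel([p[0],p[1],.3]); ctrl.set_joints([-1.161,0.507,-0.238,1.5,0.126,1.149,-0.155]); st("parked")
ims=[vision.grab_frame(n)[0] for n in("scene","top")]
for n,im in zip(("scene","top"),ims): cv2.imwrite(f"pics/{n}2.png",im)
from loc import *
from station import models
for n in W:
    b,d,_=W[n]; q=Q[b]; w=[q[0]+d*np.cos(q[2]),q[1]+d*np.sin(q[2])]
    for c in C:
        t=proj(c,np.array([[*w,.05]]))[0]
        r=[x for x in models.masks_of(c,n) if np.hypot(*(np.array(x["point"])-t))<16]
        if r:
            for f_ in P: pass
            import loc; old=loc.parts; loc.parts=lambda m:[p+[0,0,.012] for p in old(m)]
            x,e=fit(n,{c:r[0]["mask"]},w); loc.parts=old
            print(n,c,"err mm",np.round((x-w)*1e3,1),e)
        else: print(n,c,"none")
E
```

```text
egg_cup closed t 34.3 w 0.0471 F [-0.3 -0.7  7. ] [0.67  0.004 0.02 ]
lifted t 35.6 w 0.0469 F [ 0.2  0.8 -1.5] [0.669 0.004 0.189]
down t 38.7 w 0.0468 F [-0.5 -1.8  4.7] [0.521 0.334 0.032]
done t 40.4 w 0.086 F [-0.4  0.6 -0.1] [0.521 0.334 0.189]
salt_shaker closed t 43.9 w 0.0422 F [-0.5  0.3  6.1] [ 0.672 -0.13   0.018]
lifted t 45.2 w 0.0418 F [ 0.4  0.2 -2.3] [ 0.671 -0.13   0.189]
down t 48.8 w 0.0422 F [-2.1 -0.6  7.3] [0.44  0.315 0.03 ]
done t 50.5 w 0.0852 F [ 0.5 -0.1  0.5] [0.439 0.314 0.189]
parked t 52.8 w 0.0853 F [ 1.  -0.2 -0.9] [0.189 0.596 0.232]
sugar_pot top err mm [-0.2  0.6] 0.065
sugar_pot scene err mm [-1.2  0.7] 0.09
cup top err mm [-1.  -0.2] 0.046
cup scene err mm [-0.8 -0.5] 0.044
milk_bottle top err mm [-1.4 -1.6] 0.085
milk_bottle scene none
egg_cup top err mm [-1.6 -1.4] 0.055
egg_cup scene err mm [ 2.8 -2.3] 0.183
salt_shaker top err mm [-1.2 -0. ] 0.062
salt_shaker scene err mm [ 0.  -0.6] 0.062
```

View pics/scene2.png

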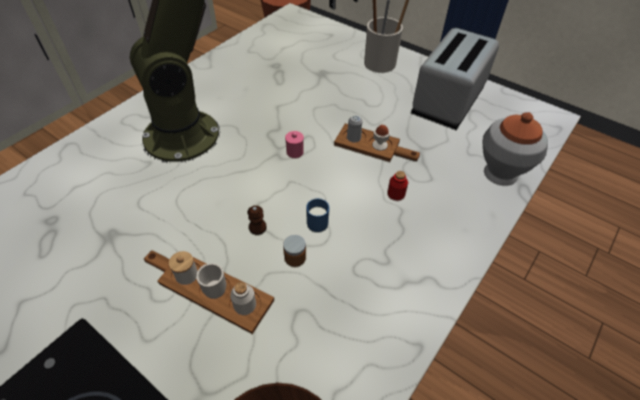

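View pics/top2.png

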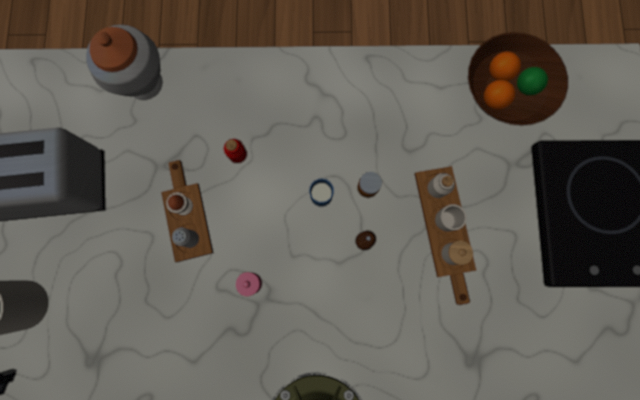

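All five stand in the right wells, within about 3 mm of centre: egg cup at (178,203) by the handle, salt at (184,237), sugar at (459,253) by the handle, cup at (452,217), milk at (441,185). The mill, jam jar and candle glass are unmoved.

```bash
python3 -c "
from station import ticket
print(ticket.close_job())"
```

```text
the job is handed in; nothing more can be done
None
```

Both boards are laid: all five things stand upright in their own wells, about 4 mm or less from centre in the camera check, and the pepper mill, jam jar and candle glass look unmoved in the pictures; the job was handed in with the arm parked at about 53 s of the 144 s limit, and no verdict was returned.

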